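# Serve the large egg with the tongs

### The job

Pick up the spring tongs, close their jaws gently on the large egg (not the small one), lift it out of its egg cup and carry it over the big bowl. Touch the egg with the tongs only, leave the small egg and the other things alone, and finish still holding the egg in the tongs, clear above the middle of the bowl; do not put it down or let go.

Things in the scene. Friction and masses are not known exactly. Their poses are not given: they have to be found in the camera images.
- tongs: Steel tongs lying flat, sprung open, 235 mm long (tail at x = -119), 20 mm high, 0.1 kg. Origin on the centre line between the black rubber grip pads, at half height, 10 mm above the underside; x to the jaws, z up, y to the left arm. Grip across the pads at x = 0 (each 44 mm long, 20 high): 64 mm over both when open, about 46 mm when the jaws hold the large egg. Over the jaws 93 mm when open.
- jaws (a point): Point midway between the jaws, 100 mm ahead of the tongs' origin at half height, moving with the tongs; the held egg's origin belongs here. Jaws: shallow V plates 28 mm long, 20 high, 76 mm apart when open; open in front, so they slide level past an egg on both sides.
- tongs_left: Left arm of the tongs (+y side) with pad and jaw; origin at its pivot, 105 mm behind the tongs' origin. The spring presses each pad outward with 9 N open, 11 N when closed on the egg: squeezed to about 56 mm over the pads the tongs can be carried, jaws still 60 mm apart. Half of the grip beyond the spring's force reaches the jaws (25 N is plenty). Both arms turn equally, 0.09 rad to hold the egg.
- tongs_right: Right arm of the tongs (-y side), likewise.
- egg: The large egg, rigid, light brown, 44 mm in diameter, 57 mm tall, standing point up and loose in its cup. Origin on its axis at the widest height, 24 mm above its lower end. Grip it at the widest height. The cup's rim is 18 mm below the origin. Mass about 0.06 kg. Breaks if a jaw presses it with more than 40 N.
- small_egg: The small egg, same colour, 28 mm in diameter, 36 mm tall, loose in the other cup; to be left alone. Origin at the widest height, 16 mm above its lower end.
- cup_big: White egg cup of the large egg, fixed to the worktop, 40 mm tall, 48 mm wide at the foot, 43 mm at the rim. Origin at the centre of the underside. The large egg sits only 6 mm deep in it. The two cups may stand either way round.
- cup_small: White egg cup of the small egg, the same outside, fixed to the worktop. Origin at the centre of the underside.
- bowl: Big white bowl, 200 mm in diameter, 101 mm tall, fixed to the worktop. Origin at the centre of its underside.
- garlic: Garlic bulb, 53 mm, loose bystander. Origin under its centre.
Things that resemble listed ones, but are neither listed nor needed, are in the scene too. Leave any red look-alike of the bowl alone.

How it is judged:
On the way, in this order (a step that is already met when the one before it is completed fails the run):
1. the tongs are held in the gripper, clear of the worktop, while the large egg is still in its cup (height (world z) of tongs above 0.025 m and contact force between the fingers and tongs above 1 N and distance between egg and cup_big below 0.064 m), for 0.2 s.
2. the large egg is held between both jaws and lifted out of its cup (contact force between each of tongs_left, tongs_right and egg above 0.5 N and height (world z) of egg above 0.08 m and contact force between egg and cup_big below 0.05 N), for 0.2 s.
At the end, for the whole second after the job is handed in: The gripper holds the tongs, both jaws press the large egg (over 0.5 N each); its widest part is 135 to 450 mm above the worktop, within 60 mm of the bowl's middle, still (under 0.03 m/s), touched by no robot part; the tongs do not touch the bowl; the small egg is in its cup (contact force between each of tongs_left, tongs_right and egg above 0.5 N and contact force between the fingers and tongs above 1 N and height (world z) of egg between 0.135 and 0.45 m and horizontal distance between egg and bowl below 0.06 m and linear speed of egg below 0.03 m/s and contact force between each of the arm, the fingers and egg below 0.05 N and contact force between tongs and bowl below 0.05 N and distance of small_egg from where it was at the start of the episode below 0.015 m); the arm keeps its last pose, push and grip.
It fails at once if the gripper or arm touches the large egg (contact force between any of the fingers, the arm and egg above 0.3 N).
It fails at once if the large egg is crushed (a jaw presses with more than 40 N) (contact force between any of tongs_left, tongs_right and egg above 40 N).
It fails at once if the large egg falls to the worktop or lands in the bowl (height (world z) of egg below 0.045 m or contact force between egg and bowl above 0.2 N).
It fails at once if the small egg or the garlic is disturbed (distance of small_egg from where it was at the start of the episode above 0.015 m or distance of garlic from where it was at the start of the episode above 0.03 m).
It also fails if it takes over 51 s, if anything falls off the work surface, if the arm or the gripper's body presses on something with over 40 N, if the wrist force passes 120 N, or if a joint passes its speed limit or range.

### The arm

A 7-joint arm with a two-finger parallel gripper is mounted at the origin on a cart in front of the work surface, level with it; the furniture and walls round the work are solid. World frame = base frame: x ahead of the robot, y to its left, z up, the work surface at z = 0. Lengths are in m, angles in rad, forces in N, time in s.
With the tool pointing down it reaches from about 0.425 to 0.925 m from the base axis. Payload 6.8 kg.
Tool frame: the origin (TCP) lies on the centre line of the jaws, within the pads' length; the fingertips stand bot.finger_overhang ahead of it and the grasp point (between the pads) lies 3 mm ahead of it (bot.finger_overhang is the distance from the TCP to the fingertips, in m); z points along the fingers, y is the direction in which the jaws open and shut (so a half turn about z gives the same grasp; the last joint's range is limited). The gripper opens to 85 mm and grips with 20 to 120 N. Pads are 22 mm wide; open, the fingers measure 114 mm over their backs; the gripper's body (76 mm by 85 mm) begins 54 mm behind the grasp point. The pads swing forward as they close: fully open they stand 13 mm farther back than shut.
Start: joints at [-1.41, 0.477, 0.022, 1.555, -0.011, 1.109, -0.083], TCP at [0.179, 0.651, 0.253] pointing down, gripper open.
Joint ranges: [-2.96, 2.96], [-0.34, 2.1], [-1.41, 1.46], [0.24, 2.44], [-1.37, 4.51], [0.17, 1.92], [-2.96, 2.96]. Speed limits (rad/s): [2.39, 2.39, 3.14, 3.14, 3.14, 3.14, 3.14].

### API

Orientations are given as a unit quaternion [w, x, y, z].
In Python, from station import bot gives the robot as it stands.
- The arm moves only by the tool drive_tool, never from a script. Its argument "increments" is text: rows parted by semicolons, each of 4 numbers parted by spaces: the shift along the world's x, y, z in m, then the turn about the world's z in rad. In form: tx ty tz spin; .... A call has 1 to 12 rows; each row shifts and turns the commanded pose from where the row before left it; what a row does not reach is not made up. A row lasts 1/12 s, in which the tool goes at most 41.7 mm and 7.16 degrees, less where a joint would pass 70% of its speed; a pose out of reach is approached as far as the arm can. A call is refused whole if a number of a shift passes 0.0417 or a number of a turn 0.125, either way. A call with a gripper value outside its range is refused whole. "grip" is the opening, from 0 (shut) to 1 (fully open), set as the call begins (left out, the last holds). The fingers move at their own pace and stop on an object; "squeeze" is the grip in N (left out, the last holds). Time passes only in rows, so rows that do not move let the fingers close. It gives the time, the measured TCP pose, the force and the opening at its end, in the units of the state.
- bot.get_obs(): the state, without advancing time (a new reading comes with each control period).
- bot.read_camera(name): name is "scene" or "side" or "wrist"; returns the picture (480x640x3 uint8, red, green, blue); there is no depth.
- bot.calibration(name): a dict with "fx", "fy", "cx", "cy" (pixels), "camera_from_world" (4x4, takes a point from world to camera coordinates). Camera axes: x right, y down, z forward; pixel columns grow to the right and rows downward; lengths in m; the calibration is good to about 2 mm. A picture is of the moment at which its call begins: read the wrist's pose just before it. calibration takes no time and is no camera call; for the wrist camera it gives the pose at the moment of the call.
- bot.hand_in(): hands the job in, once; it reports no verdict.
The state is a dict: "t": time; "q": joint angles; "joint_vel": joint speeds; "joint_torque": joint torques, N m; "eef_pos": TCP position; "tool_rot": TCP orientation; "contact_force": force on the tool from outside, world axes, zero at the start; "torque": the same for the moment, N m; "gripper_width": opening from 0.0 (shut) to 1.0 (fully open).
Only numpy, scipy, OpenCV 4.12 (cv2) and the standard library are available. Lean on these libraries where they do the work, as an engineer would, in place of code of your own. Each camera call takes 0.05 s, during which the arm holds its last target.

## Working session

There is one attempt and no reset: what is moved stays moved. The work goes in short steps, Python scripts to look and compute and a tool call to move; the robot and the scene stay as the last step left them, time stands still between calls to the robot, and variables do not carry over. Pictures are saved under pics/ and viewed, and the job is handed in when it is done.

Besides the shell and the picture viewer there is one more tool, called after "Request:" by a JSON object that holds its "op" and its "data", one argument or row to a line. drive_tool: Moves the arm, as the interface text tells. Its arguments: {"type":"object","properties":{"increments":{"type":"string"},"grip":{"type":"number"},"squeeze":{"type":"number"}},"required":["increments"]}

```bash
ls; mkdir -p pics; python3 - <<'E'
from station import bot
import cv2
o=bot.get_obs();print(o['t'],o['eef_pos'],o['tool_rot'],o['gripper_width'],bot.finger_overhang)
for n in ['scene','side','wrist']:
    c=bot.calibration(n);print(n,c)
    cv2.imwrite(f'pics/{n}0.png',cv2.cvtColor(bot.read_camera(n),cv2.COLOR_RGB2BGR))
E
```

```text
pics
0.0 [0.1791336  0.65021327 0.25229907] [-5.19785263e-05  1.33982744e-01  9.90983220e-01 -9.38234865e-04] 1.0024375656350757 0.022
scene {'fx': 465.7880274441802, 'fy': 465.7880274441802, 'cx': 325.9691333058881, 'cy': 243.25141404444224, 'camera_from_world': array([[-0.66547015, -0.74641916,  0.00281417,  0.21291265],
       [-0.3884342 ,  0.3430842 , -0.85522635,  0.33787511],
       [ 0.63739183, -0.57022073, -0.51824702,  0.7941259 ],
       [ 0.        ,  0.        ,  0.        ,  1.        ]])}
side {'fx': 563.7452256746702, 'fy': 563.7452256746702, 'cx': 326.0921294692772, 'cy': 252.1009420915941, 'camera_from_world': array([[ 0.35789519, -0.93369179,  0.01143103, -0.37820752],
       [-0.55739105, -0.22344421, -0.79961735,  0.29220632],
       [ 0.74915035,  0.27980765, -0.60040106,  1.43702635],
       [ 0.        ,  0.        ,  0.        ,  1.        ]])}
wrist {'fx': 410.41760434775847, 'fy': 410.41760434775847, 'cx': 319.4310820563671, 'cy': 231.75921622360678, 'camera_from_world': array([[ 2.66488914e-01,  9.63837491e-01, -9.74427021e-04,
        -6.74190692e-01],
       [ 9.29738610e-01, -2.56794205e-01,  2.63899323e-01,
        -3.31391205e-02],
       [ 2.54105834e-01, -7.12322065e-02, -9.64549738e-01,
         3.77343192e-01],
       [ 0.00000000e+00,  0.00000000e+00,  0.00000000e+00,
         1.00000000e+00]])}
```

View pics/scene0.png

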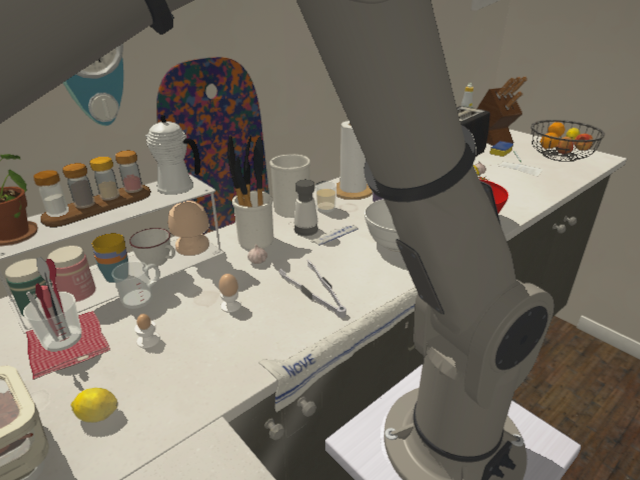

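View pics/side0.png

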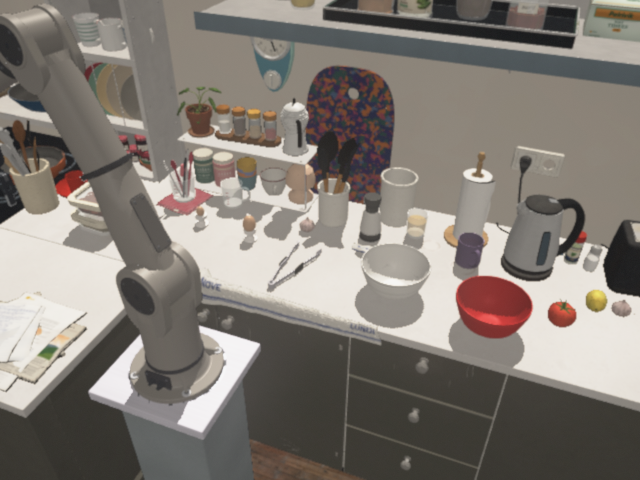

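View pics/wrist0.png

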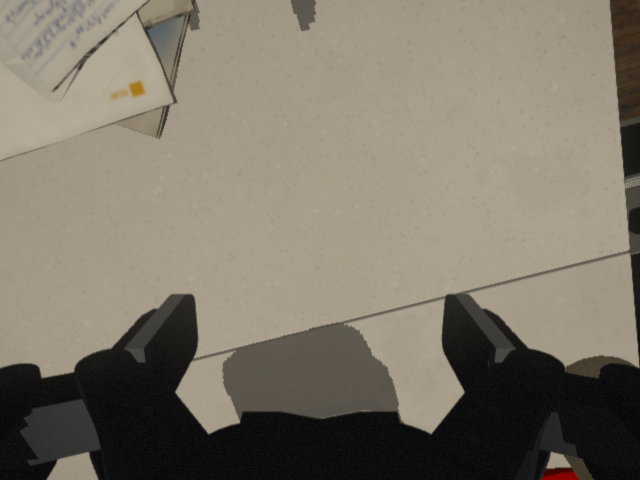

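```bash
cat > h.py <<'E'
import numpy as np, cv2
from station import bot
def ray(n,u,v,z,c=None):
    c=c or bot.calibration(n);M=c['camera_from_world'];R=M[:3,:3];t=M[:3,3]
    o=-R.T@t;d=R.T@np.array([(u-c['cx'])/c['fx'],(v-c['cy'])/c['fy'],1])
    return o+d*(z-o[2])/d[2]
def proj(n,p,c=None):
    c=c or bot.calibration(n);M=c['camera_from_world'];q=M[:3,:3]@p+M[:3,3]
    return np.array([c['fx']*q[0]/q[2]+c['cx'],c['fy']*q[1]/q[2]+c['cy']])
E
python3 - <<'E'
import cv2
a=cv2.imread('pics/scene0.png');cv2.imwrite('pics/s1.png',cv2.resize(a[200:350,200:400],None,fx=4,fy=4,interpolation=cv2.INTER_CUBIC))
a=cv2.imread('pics/side0.png');cv2.imwrite('pics/d1.png',cv2.resize(a[180:320,180:380],None,fx=4,fy=4,interpolation=cv2.INTER_CUBIC))
E
```

```text
(no output)
```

View pics/s1.png

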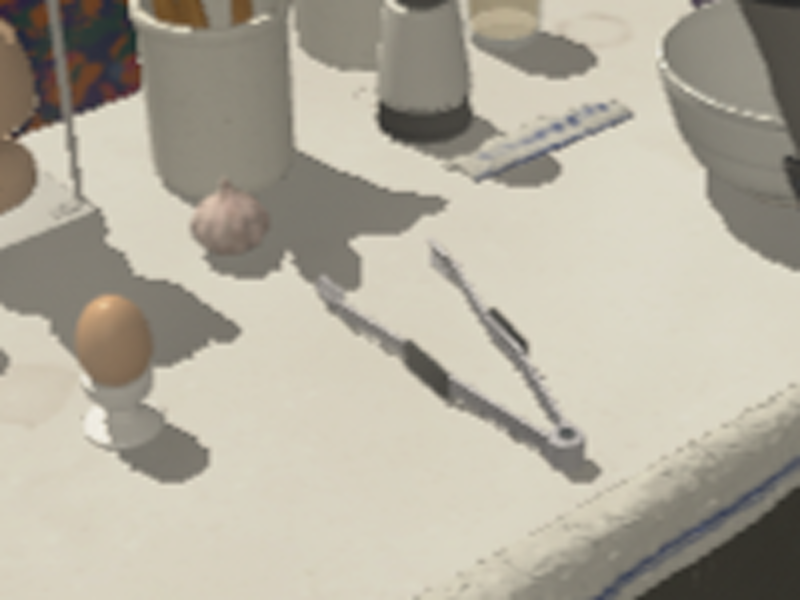

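View pics/d1.png

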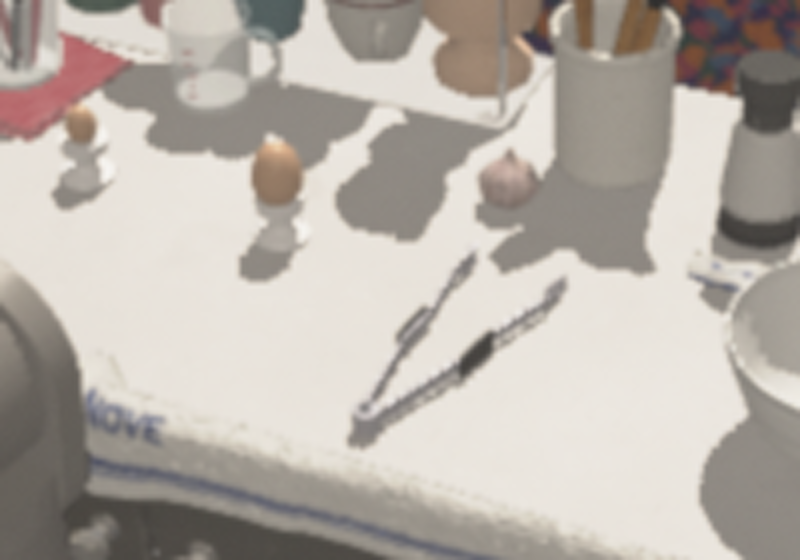

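```bash
cat > m.py <<'E'
from h import *
c={n:bot.calibration(n) for n in('scene','side')}
def tri(a,b):
    A=[]
    for n,(u,v) in(('scene',a),('side',b)):
        k=c[n];K=np.array([[k['fx'],0,k['cx']],[0,k['fy'],k['cy']],[0,0,1]]);A.append(K@k['camera_from_world'][:3])
    X=cv2.triangulatePoints(A[0],A[1],np.array(a,float),np.array(b,float));return (X[:3]/X[3]).ravel()
E
python3 - <<'E'
from m import *
np.set_printoptions(precision=4,suppress=True)
S=lambda x,y:(200+(x+.5)/4-.5,200+(y+.5)/4-.5)
D=lambda x,y:(180+(x+.5)/4-.5,180+(y+.5)/4-.5)
P={'tail':((567,436),(365,412),.02),'padNear':((428,368),(412,325),.01),'padFar':((507,328),(476,354),.01),'tipN':((328,288),(470,260),.015),'tipF':((438,252),(560,285),.015),'egg':((114,340),(277,172),.058),'garlic':((231,220),(508,180),.025)}
for k,(a,b,z) in P.items():
    a=S(*a);b=D(*b);print(k,tri(a,b),ray('scene',*a,z),ray('side',*b,z))
# bowl rim in side: ellipse
a=bot.read_camera('side');cv2.imwrite('pics/bowl.png',cv2.cvtColor(cv2.resize(a[230:310,350:440],None,fx=7,fy=7,interpolation=cv2.INTER_CUBIC),cv2.COLOR_RGB2BGR))
a=a[190:260,180:270];cv2.imwrite('pics/eggs.png',cv2.cvtColor(cv2.resize(a,None,fx=7,fy=7,interpolation=cv2.INTER_CUBIC),cv2.COLOR_RGB2BGR))
E
```

```text
tail [ 0.3667 -0.0881  0.0196] [ 0.3643 -0.0867  0.02  ] [ 0.368  -0.0879  0.02  ]
padNear [ 0.4777 -0.075   0.0153] [ 0.4766 -0.0764  0.01  ] [ 0.4887 -0.0709  0.01  ]
padFar [ 0.4688 -0.1345  0.0152] [ 0.4756 -0.1401  0.01  ] [ 0.4737 -0.1321  0.01  ]
tipN [ 0.5823 -0.0803  0.0125] [ 0.5795 -0.0782  0.015 ] [ 0.5792 -0.0817  0.015 ]
tipF [ 0.5723 -0.1625  0.0137] [ 0.5647 -0.1582  0.015 ] [ 0.5748 -0.1623  0.015 ]
egg [0.5667 0.0845 0.0643] [0.5683 0.0825 0.058 ] [0.5793 0.0908 0.058 ]
garlic [ 0.6813 -0.0723  0.0244] [ 0.6748 -0.0695  0.025 ] [ 0.6845 -0.0716  0.025 ]
```

View pics/bowl.png

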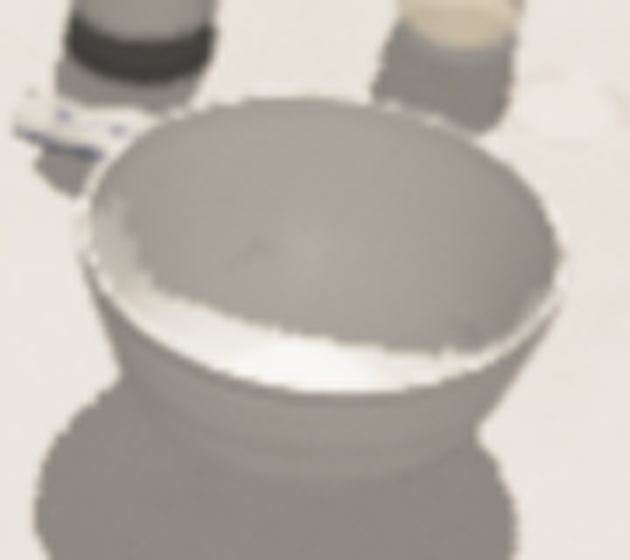

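View pics/eggs.png

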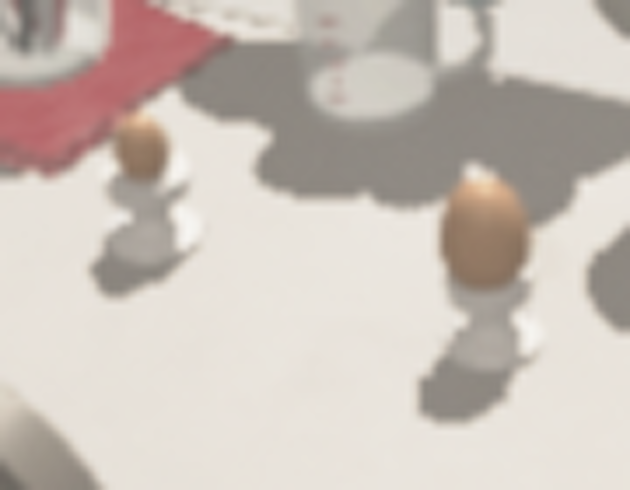

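```bash
python3 - <<'E'
from m import *
np.set_printoptions(precision=4,suppress=True)
pts=[(80,230),(110,150),(180,113),(310,97),(440,122),(520,185),(562,265),(520,335),(430,382),(330,393),(220,376),(130,320)]
W=np.array([ray('side',350+x/7,230+y/7,.101)[:2] for x,y in pts])
A=np.c_[2*W,np.ones(len(W))];s=np.linalg.lstsq(A,(W**2).sum(1),rcond=None)[0];print('bowl',s[:2],np.sqrt(s[2]+s[:2]@s[:2]))
# egg masks
def mask(n,roi):
    a=bot.read_camera(n);h=cv2.cvtColor(a,cv2.COLOR_RGB2HSV);m=cv2.inRange(h,(5,70,60),(22,255,255))
    z=np.zeros_like(m);x0,y0,x1,y1=roi;z[y0:y1,x0:x1]=m[y0:y1,x0:x1]
    k,l,st,ce=cv2.connectedComponentsWithStats(z);i=1+np.argmax(st[1:,4]);print(n,st[i],ce[i]);return ce[i],st[i]
for nm,r1,r2 in(('big',(205,260,250,312),(235,205,262,236)),('small',(125,305,160,335),(190,200,210,222))):
    a,s1=mask('scene',r1);b,s2=mask('side',r2);print(nm,tri(a,b),ray('scene',*a,.064 if nm=='big' else .05),ray('side',*b,.064 if nm=='big' else .05))
c=bot.calibration('wrist')['camera_from_world'];print('wristcam',-c[:3,:3].T@c[:3,3])
E
```

```text
bowl [ 0.4907 -0.4289] 0.0988057603825447
scene [219 274  19  22 328] [227.7774 284.5549]
side [244 216  11  15 137] [248.7518 222.6642]
big [0.567  0.0851 0.0641] [0.5615 0.0869 0.064 ] [0.5711 0.0865 0.064 ]
scene [137 314  13  16 166] [143.0843 321.0663]
side [196 206   7   9  46] [199.413  210.0435]
small [0.5826 0.2813 0.0567] [0.585  0.2801 0.05  ] [0.5954 0.2892 0.05  ]
wristcam [0.1147 0.6684 0.3728]
```

Request:
{"op": "drive_tool", "data": {
  "increments": "0.03 -0.03 0 0.1;0.03 -0.03 0 0;0.03 -0.03 0 0;0.03 -0.03 0 0"
}}

```text
t: 0.73
eef_pos: [0.2981, 0.5315, 0.2533]
tool_rot: [0.0, 0.084, 0.996, 0.0]
contact_force: [0.3, -0.3, 0.5]
gripper_width: 1.004
```

```bash
python3 - <<'E'
from station import bot
o=bot.get_obs();print(o['t'],o['eef_pos'],o['tool_rot'],o['q'])
E
```

```text
0.7333 [0.29813886 0.53153284 0.25333619] [6.77822330e-05 8.40146233e-02 9.96464516e-01 8.23835731e-05] [-1.18935657  0.36896452  0.03551683  1.72130151 -0.01466648  1.05138527
  0.25361844]
```

Request:
{"op": "drive_tool", "data": {
  "increments": "0.0145 -0.0265 0 -0.124;0.0145 -0.0265 0 -0.124;0.0145 -0.0265 0 -0.124;0.0145 -0.0265 0 -0.124;0.0145 -0.0265 0 -0.124;0.0145 -0.0265 0 -0.124;0.0145 -0.0265 0 -0.124;0.0145 -0.0265 0 -0.124;0.0145 -0.0265 0 -0.124;0.0145 -0.0265 0 -0.124;0.0145 -0.0265 0 -0.124;0.0145 -0.0265 0 -0.124"
}}

```text
t: 1.73
eef_pos: [0.4716, 0.2136, 0.2536]
tool_rot: [-0.0, 0.739, 0.674, 0.0]
contact_force: [-0.0, 0.7, -0.3]
gripper_width: 0.999
```

Request:
{"op": "drive_tool", "data": {
  "increments": "0 -0.0265 0 -0.124;0 -0.0265 0 -0.124;0 -0.0265 0 -0.124;0 -0.0265 0 -0.124;0 -0.0265 0 -0.124;0 -0.0265 0 -0.124;0 -0.0265 0 -0.124;0 -0.0265 0 -0.124;0 -0.0265 0 -0.124;0 -0.0265 0 -0.124;0 -0.0265 0 -0.124;0 -0.0265 0 -0.124"
}}

```text
t: 2.73
eef_pos: [0.471, -0.1043, 0.2536]
tool_rot: [-0.0, 1.0, -0.005, 0.0]
contact_force: [0.5, 0.7, -0.1]
gripper_width: 1.0
```

Request:
{"op": "drive_tool", "data": {
  "increments": "0 0 0 -0.124;0 0 0 -0.03;0 0 0 0"
}}

```text
t: 2.98
eef_pos: [0.4711, -0.1036, 0.2534]
tool_rot: [-0.0, 0.997, -0.08, 0.0]
contact_force: [-0.0, 0.6, 0.3]
gripper_width: 1.0
```

```bash
python3 - <<'E'
from h import *
o=bot.get_obs();print(o['t'],o['eef_pos'],o['tool_rot'],o['q'])
c=bot.calibration('wrist');a=bot.read_camera('wrist');np.save('w1.npy',c)
cv2.imwrite('pics/w1.png',cv2.cvtColor(a,cv2.COLOR_RGB2BGR))
cv2.imwrite('pics/sc1.png',cv2.cvtColor(bot.read_camera('scene'),cv2.COLOR_RGB2BGR))
for p in ([.472,-.1045,.02],[.567,.085,.058]): print(proj('wrist',np.array(p),c))
E
```

```text
2.9833 [ 0.47108518 -0.1035619   0.25343718] [-1.88566646e-05  9.96826074e-01 -7.96100084e-02  1.58448166e-04] [-0.68350874  0.20232966  0.89233204  2.04472921 -0.18999576  0.97695979
 -1.42430575]
[320.59215499 197.74944191]
[ 48.24817027 122.46223347]
```

View pics/w1.png

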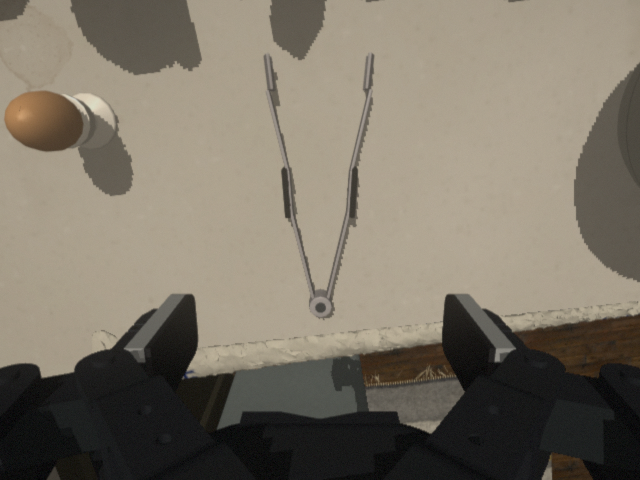

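View pics/sc1.png

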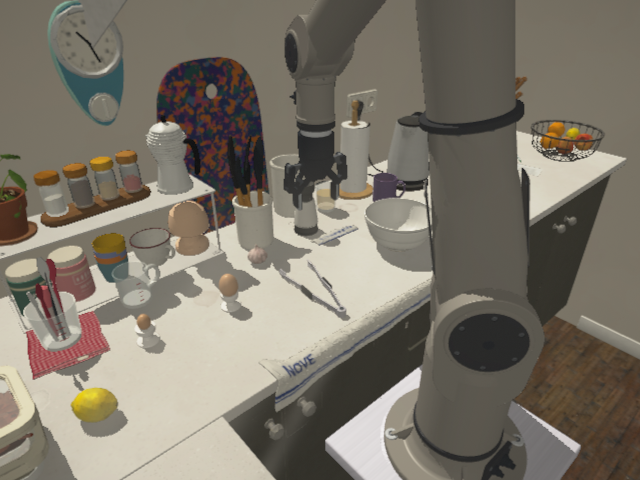

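```bash
python3 - <<'E'
from h import *
np.set_printoptions(precision=4,suppress=True)
c=np.load('w1.npy',allow_pickle=True).item()
# dark pads / tips (top at z=.02)
r=lambda u,v,z:ray('wrist',u,v,z,c)
pl,pr=r(287,192,.02),r(354,193,.02);tl,tr=r(268,72,.02),r(369.5,72,.02);k=r(320,307,.018)
print(pl,pr,(pl+pr)/2,np.linalg.norm(pl-pr));print((tl+tr)/2,np.linalg.norm(tl-tr),k)
d=(tl+tr)/2-k;psi=np.arctan2(d[1],d[0]);print('psi',psi,np.linalg.norm(d),'orig',k+.105*np.array([np.cos(psi),np.sin(psi),0]))
q=bot.get_obs()['tool_rot'];a=2*np.arctan2(q[2],q[1]);print('tool x yaw',a)
print('egg',r(45,121,.062))
E
```

```text
[ 0.4816 -0.0765  0.02  ] [ 0.4715 -0.1338  0.02  ] [ 0.4766 -0.1052  0.02  ] 0.05820373340085831
[ 0.5737 -0.1194  0.02  ] 0.08185016109272886 [ 0.3687 -0.0873  0.018 ]
psi -0.1551404486969678 0.2074322472170399 orig [ 0.4725 -0.1035  0.018 ]
tool x yaw -0.15519701913722903
egg [0.568  0.0845 0.062 ]
```

Request:
{"op": "drive_tool", "data": {
  "increments": "0.002 0 -0.03 0;0 0 -0.03 0;0 0 -0.03 0;0 0 -0.03 0;0 0 -0.03 0;0 0 -0.03 0;0 0 -0.02 0;0 0 -0.01 0;0 0 -0.01 0;0 0 -0.008 0;0 0 0 0"
}}

```text
t: 4.0
eef_pos: [0.4731, -0.1029, 0.0248]
tool_rot: [-0.0, 0.997, -0.078, -0.0]
contact_force: [0.6, -0.2, 0.0]
gripper_width: 1.0
```

```bash
python3 - <<'E'
from h import *
o=bot.get_obs();print(o['t'],o['eef_pos'],o['tool_rot'],o['q'],o['contact_force'])
cv2.imwrite('pics/w2.png',cv2.cvtColor(bot.read_camera('wrist'),cv2.COLOR_RGB2BGR))
a=bot.read_camera('side')[200:320,220:380];cv2.imwrite('pics/d2.png',cv2.cvtColor(cv2.resize(a,None,fx=5,fy=5,interpolation=2),cv2.COLOR_RGB2BGR))
E
```

```text
4.0 [ 0.47314574 -0.10286867  0.02481766] [-9.59684931e-05  9.96939341e-01 -7.81787202e-02 -1.68065363e-04] [-0.34083696  0.60272449  0.53783536  2.18690852 -0.63876927  0.50907999
 -1.03602062] [ 0.63548913 -0.23251339  0.00157104]
```

View pics/w2.png

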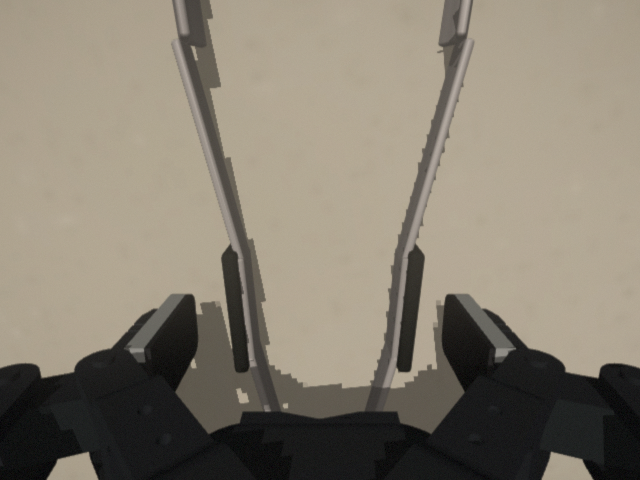

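View pics/d2.png

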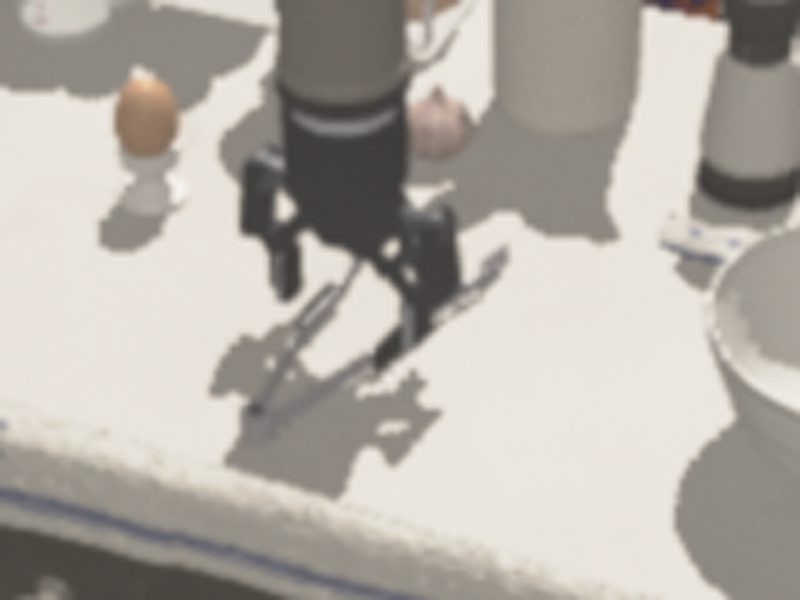

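Request:
{"op": "drive_tool", "data": {
  "increments": "0.003 -0.001 -0.002 0;0 0 -0.002 0;0 0 0 0;0 0 0 0;0 0 0 0;0 0 0 0;0 0 0 0;0 0 0 0",
  "grip": 0.66,
  "squeeze": 25
}}

```text
t: 4.77
eef_pos: [0.4778, -0.1044, 0.0224]
tool_rot: [0.0, 0.997, -0.079, 0.002]
contact_force: [-0.0, -0.5, 5.5]
gripper_width: 0.661
```

```bash
python3 - <<'E'
from h import *
o=bot.get_obs();print(o['t'],o['eef_pos'],o['gripper_width'],o['contact_force'])
cv2.imwrite('pics/w3.png',cv2.cvtColor(bot.read_camera('wrist'),cv2.COLOR_RGB2BGR))
E
```

```text
4.7667 [ 0.47783726 -0.10436654  0.02236632] 0.6611654682782278 [-0.01949582 -0.54131581  5.52266755]
```

View pics/w3.png

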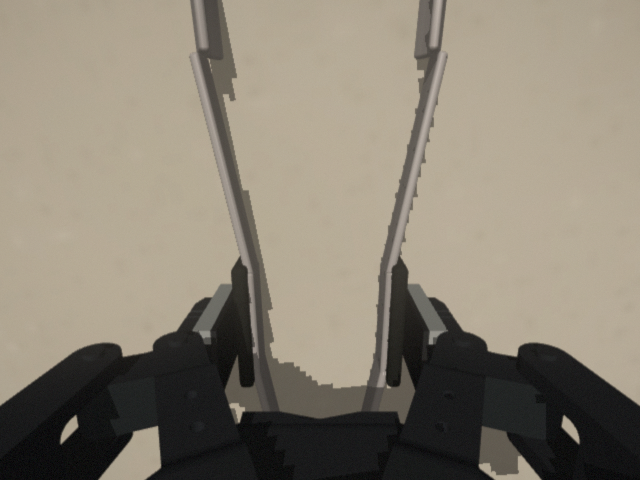

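Request:
{"op": "drive_tool", "data": {
  "increments": "0 0 0.005 0;0 0 0.01 0;0 0 0.02 0;0 0 0.025 0;0 0 0.03 0;0 0 0.02 0;0 0 0 0;0 0 0 0;0 0 0 0"
}}

```text
t: 5.57
eef_pos: [0.4756, -0.1036, 0.1311]
tool_rot: [-0.0, 0.997, -0.078, -0.0]
contact_force: [0.1, 0.2, -0.8]
gripper_width: 0.662
```

```bash
python3 - <<'E'
from h import *
o=bot.get_obs();print(o['t'],o['eef_pos'],o['gripper_width'],o['contact_force'],o['q'])
np.save('w4.npy',bot.calibration('wrist'))
cv2.imwrite('pics/w4.png',cv2.cvtColor(bot.read_camera('wrist'),cv2.COLOR_RGB2BGR))
a=bot.read_camera('side')[160:310,200:400];cv2.imwrite('pics/d4.png',cv2.cvtColor(cv2.resize(a,None,fx=4,fy=4,interpolation=2),cv2.COLOR_RGB2BGR))
E
```

```text
5.5667 [ 0.47558489 -0.10360141  0.13108235] 0.6619354582586369 [ 0.10692678  0.17329021 -0.82939375] [-0.5170013   0.42733251  0.75344773  2.14308253 -0.44086095  0.72805615
 -1.19909623]
```

View pics/w4.png

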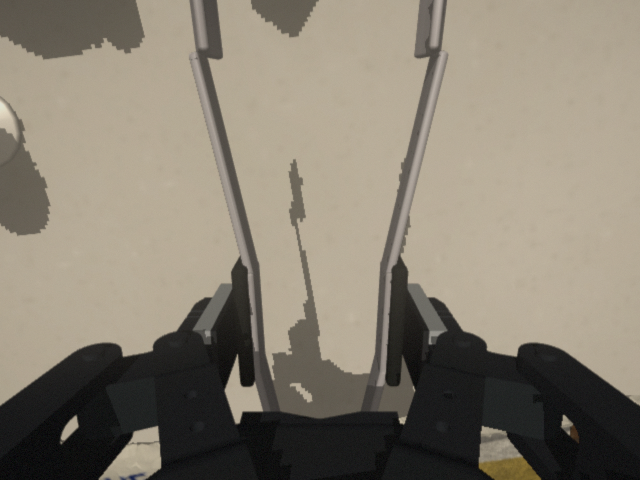

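View pics/d4.png

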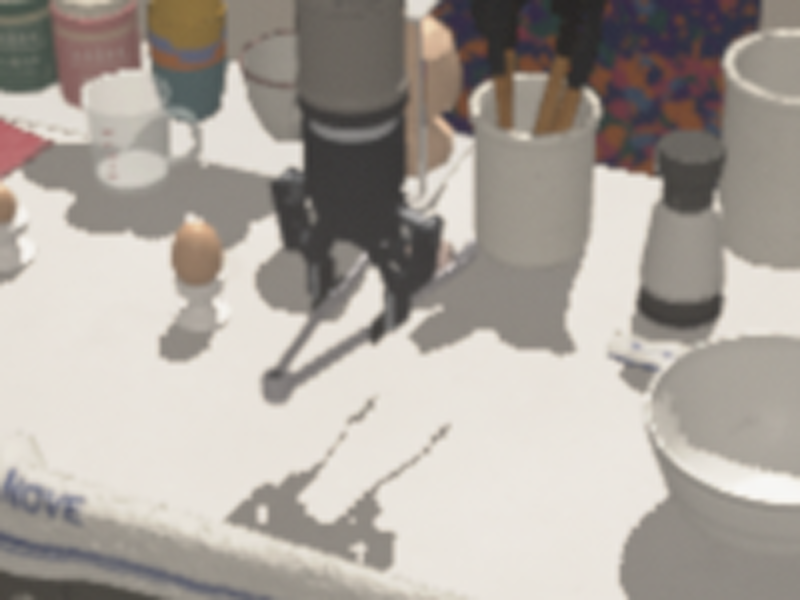

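```bash
python3 - <<'E'
from h import *
np.set_printoptions(precision=4,suppress=True)
c=np.load('w4.npy',allow_pickle=True).item();T=np.array([.4756,-.1036,0]);a=-.157
ex=np.array([np.cos(a),np.sin(a),0]);ey=np.array([-ex[1],ex[0],0])
for n,u,v,z in [('jawL in bot',221,57,.109),('jawL out top',199,53,.129),('jawR out top',439,52,.129),('jawR in bot',416,57,.109),('padL front',239,262,.129),('padR front',401,262,.129),('padL rear',247,386,.129),('padR rear',394,386,.129)]:
    p=ray('wrist',u,v,z,c)-T;print(n,p@ex,p@ey)
E
```

```text
jawL in bot 0.08534908505480389 0.03163847611464065
jawL out top 0.08358681639208333 0.03314770467354575
jawR out top 0.08378544855350625 -0.0327675108471778
jawR in bot 0.0852966687919581 -0.030887268307818495
padL front 0.02287706723611713 0.0253046276891209
padR front 0.02285700555029803 -0.025457080988258336
padL rear -0.021938536894642716 0.02489472734236428
padR rear -0.02194167695692419 -0.02535781431092101
```

Request:
{"op": "drive_tool", "data": {
  "increments": "-0.001 0.007 0 0.1175;-0.001 0.007 0 0.1175;-0.001 0.007 0 0.1175;-0.001 0.007 0 0.1175;-0.001 0.007 0 0.1175;-0.001 0.007 0 0.1175;-0.001 0.007 0 0.1175;0 0.007 0 0.1175;0 0.008 0 0.1175;0 0 0 0;0 0 0 0"
}}

```text
t: 6.58
eef_pos: [0.4685, -0.0401, 0.1306]
tool_rot: [-0.0, 0.901, 0.434, -0.001]
contact_force: [0.1, -0.5, -1.3]
gripper_width: 0.667
```

Request:
{"op": "drive_tool", "data": {
  "increments": "0 0 -0.01 0;0 0 -0.015 0;0 0 -0.015 0;0 0 -0.01 0;0 0 -0.009 0;0 0 0 0;0 0 0 0"
}}

```text
t: 7.17
eef_pos: [0.4688, -0.0404, 0.0718]
tool_rot: [-0.0, 0.901, 0.435, -0.001]
contact_force: [-0.3, 0.6, -0.3]
gripper_width: 0.662
```

```bash
python3 - <<'E'
from h import *
np.set_printoptions(precision=4,suppress=True)
o=bot.get_obs();q=o['tool_rot'];print(o['t'],o['eef_pos'],2*np.arctan2(q[2],q[1]),o['gripper_width'],o['contact_force'],o['q'])
np.save('w5.npy',bot.calibration('wrist'))
cv2.imwrite('pics/w5.png',cv2.cvtColor(bot.read_camera('wrist'),cv2.COLOR_RGB2BGR))
a=bot.read_camera('side')[160:310,180:380];cv2.imwrite('pics/d5.png',cv2.cvtColor(cv2.resize(a,None,fx=4,fy=4,interpolation=2),cv2.COLOR_RGB2BGR))
E
```

```text
7.1667 [ 0.4688 -0.0404  0.0718] 0.8991285092921054 0.6616438815408665 [-0.2872  0.6149 -0.2785] [-0.3781  0.4528  0.4052  2.1964 -0.3348  0.5511 -0.3933]
```

View pics/w5.png

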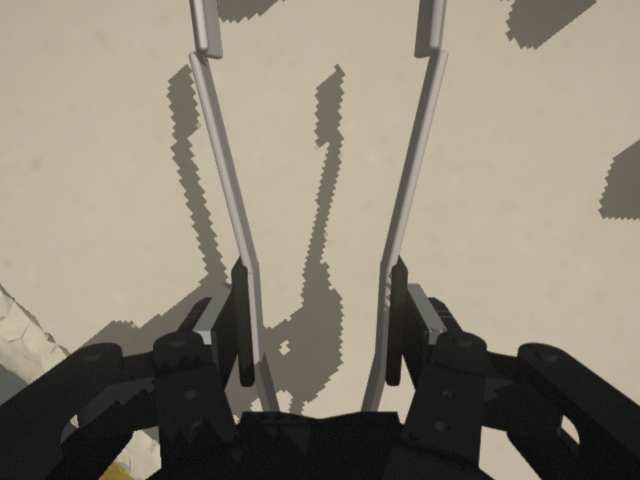

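View pics/d5.png

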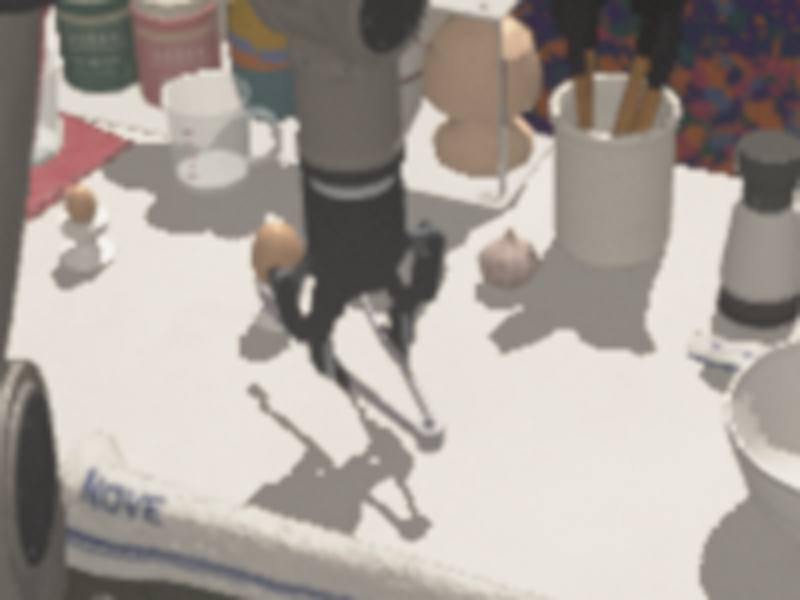

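Request:
{"op": "drive_tool", "data": {
  "increments": "0.0045 0.0055 0 0;0.0045 0.006 0 0;0.0045 0.0055 0 0;0.0045 0.006 0 0;0 0 0 0;0 0 0 0"
}}

```text
t: 7.77
eef_pos: [0.4876, -0.0163, 0.0724]
tool_rot: [0.0, 0.9, 0.436, 0.0]
contact_force: [-0.4, -0.2, -0.4]
gripper_width: 0.66
```

```bash
python3 - <<'E'
from h import *
np.set_printoptions(precision=4,suppress=True)
o=bot.get_obs();q=o['tool_rot'];print(o['t'],o['eef_pos'],2*np.arctan2(q[2],q[1]),o['contact_force'])
np.save('w6.npy',bot.calibration('wrist'))
cv2.imwrite('pics/w6.png',cv2.cvtColor(bot.read_camera('wrist'),cv2.COLOR_RGB2BGR))
a=bot.read_camera('scene')[200:350,160:360];cv2.imwrite('pics/s6.png',cv2.cvtColor(cv2.resize(a,None,fx=4,fy=4,interpolation=2),cv2.COLOR_RGB2BGR))
E
```

```text
7.7667 [ 0.4876 -0.0163  0.0724] 0.9018281883731367 [-0.3623 -0.1649 -0.3646]
```

View pics/w6.png

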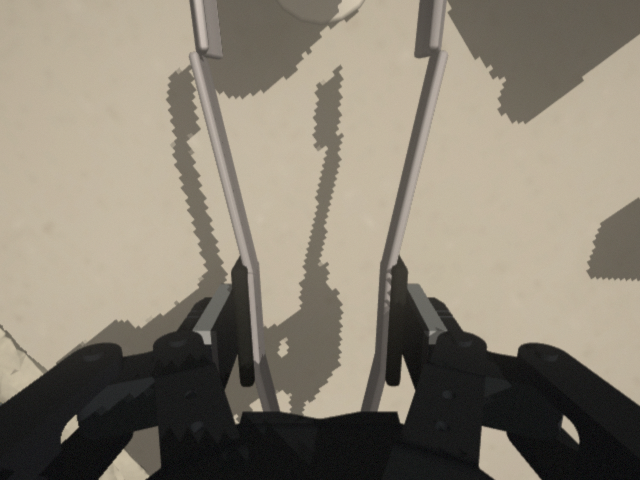

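View pics/s6.png

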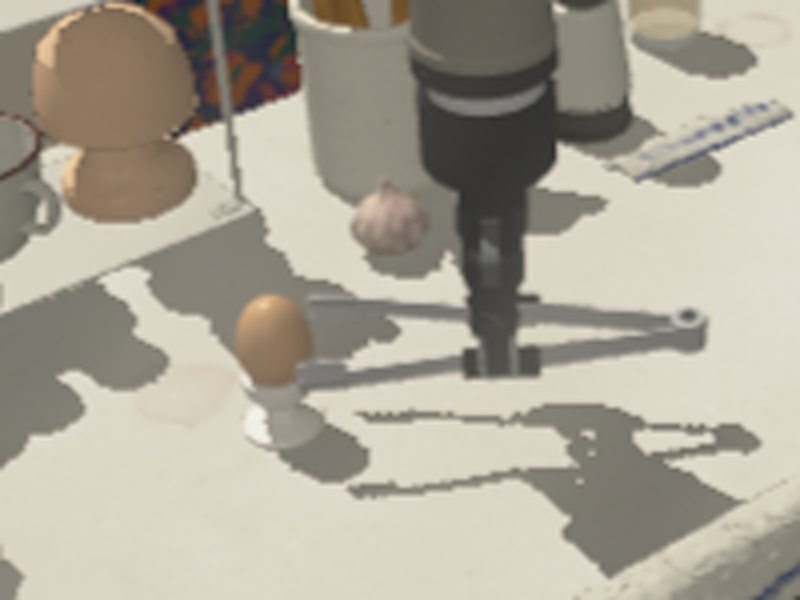

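```bash
python3 - <<'E'
from h import *
c=np.load('w6.npy',allow_pickle=True).item()
p=ray('wrist',320.5,23,.001,c);e=np.array([np.cos(.9),np.sin(.9)]);print(p,p[:2]+.024*e)
E
```

```text
[0.55335548 0.06669088 0.001     ] [0.56827412 0.08549073]
```

Request:
{"op": "drive_tool", "data": {
  "increments": "0.003 0.004 0 0;0.003 0.004 0 0;0.003 0.004 0 0;0.003 0.004 0 0;0 0 0 0;0 0 0 0"
}}

```text
t: 8.37
eef_pos: [0.4993, -0.0007, 0.0723]
tool_rot: [0.0, 0.9, 0.435, 0.0]
contact_force: [0.1, 0.3, -1.5]
gripper_width: 0.664
```

```bash
python3 - <<'E'
from h import *
np.set_printoptions(precision=4,suppress=True)
o=bot.get_obs();q=o['tool_rot'];print(o['t'],o['eef_pos'],2*np.arctan2(q[2],q[1]),o['contact_force'])
np.save('w7.npy',bot.calibration('wrist'))
cv2.imwrite('pics/w7.png',cv2.cvtColor(bot.read_camera('wrist'),cv2.COLOR_RGB2BGR))
E
```

```text
8.3667 [ 0.4993 -0.0007  0.0723] 0.9011350377162448 [ 0.1213  0.3265 -1.5346]
```

View pics/w7.png

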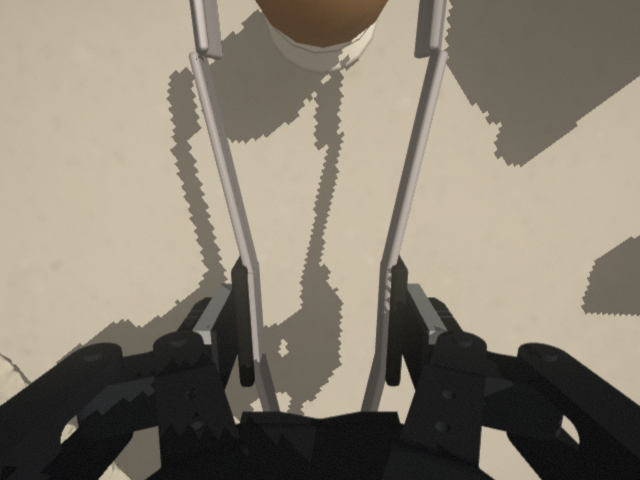

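Request:
{"op": "drive_tool", "data": {
  "increments": "0.0035 0.004 0 0;0.0035 0.0045 0 0;0 0 0 0;0 0 0 0;0 0 0 0"
}}

```text
t: 8.83
eef_pos: [0.5061, 0.0074, 0.0723]
tool_rot: [0.0, 0.9, 0.435, -0.0]
contact_force: [0.9, 0.1, -1.3]
gripper_width: 0.663
```

Request:
{"op": "drive_tool", "data": {
  "increments": "0 0 0 0;0 0 0 0;0 0 0 0",
  "grip": 0.6
}}

```text
t: 9.08
eef_pos: [0.506, 0.0072, 0.0723]
tool_rot: [0.0, 0.9, 0.435, -0.0]
contact_force: [0.7, -0.2, -0.7]
gripper_width: 0.596
```

Request:
{"op": "drive_tool", "data": {
  "increments": "0 0 0 0;0 0 0 0;0 0 0 0",
  "grip": 0.56
}}

```text
t: 9.33
eef_pos: [0.5061, 0.0074, 0.0723]
tool_rot: [-0.0, 0.9, 0.435, 0.0]
contact_force: [0.1, 0.2, -1.7]
gripper_width: 0.561
```

```bash
python3 - <<'E'
from h import *
np.set_printoptions(precision=4,suppress=True)
o=bot.get_obs();q=o['tool_rot'];print(o['t'],o['eef_pos'],o['contact_force'],o['gripper_width'])
cv2.imwrite('pics/w8.png',cv2.cvtColor(bot.read_camera('wrist'),cv2.COLOR_RGB2BGR))
a=bot.read_camera('scene')[200:350,160:360];cv2.imwrite('pics/s8.png',cv2.cvtColor(cv2.resize(a,None,fx=4,fy=4,interpolation=2),cv2.COLOR_RGB2BGR))
E
```

```text
9.3333 [0.5061 0.0074 0.0723] [ 0.0759  0.1763 -1.75  ] 0.5613409039659818
```

View pics/w8.png

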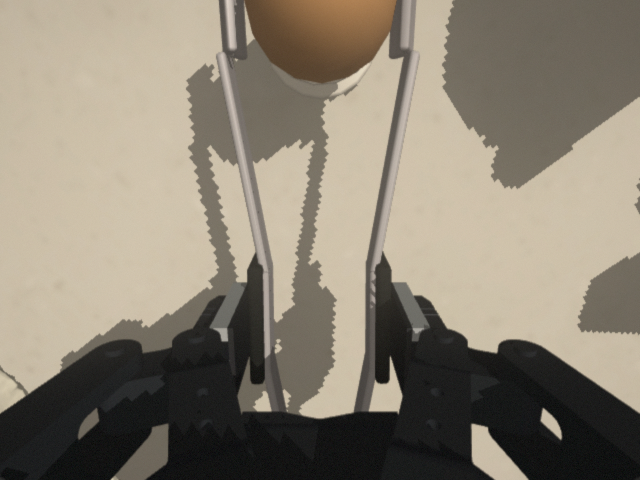

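View pics/s8.png

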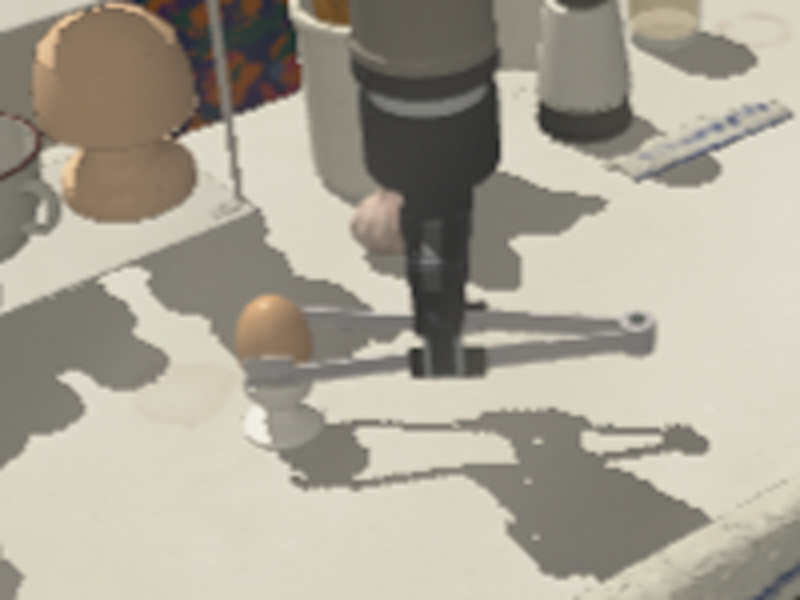

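```bash
python3 - <<'E'
from h import *
e=np.array([.568,.0852,0]);n=np.array([-np.sin(.9),np.cos(.9),0])
for s in(-1,1):
  for z in(.048,.058,.068):
    print(s,z,(proj('scene',e+s*.027*n+[0,0,z])-[160,200])*4)
for z in (.034,.058,.091):print((proj('scene',e+[0,0,z])-[160,200])*4)
E
```

```text
-1 0.048 [276.19955039 327.09650014]
-1 0.058 [274.42166757 313.34404737]
-1 0.068 [272.62696186 299.46146459]
1 0.048 [264.7733598  382.93851476]
1 0.058 [262.86159023 368.85924807]
1 0.068 [260.93093609 354.64090563]
[273.15858019 373.68206824]
[268.76527886 340.50784091]
[262.55621169 293.62259658]
```

Request:
{"op": "drive_tool", "data": {
  "increments": "0 0 0 0;0 0 0 0;0 0 0 0",
  "grip": 0.53
}}

```text
t: 9.68
eef_pos: [0.5063, 0.0074, 0.0724]
tool_rot: [0.0, 0.9, 0.435, 0.0]
contact_force: [1.0, -0.7, -1.1]
gripper_width: 0.537
```

Request:
{"op": "drive_tool", "data": {
  "increments": "0 0 0 0;0 0 0 0;0 0 0 0;0 0 0 0;0 0 0 0;0 0 0 0",
  "grip": 0.45
}}

```text
t: 10.18
eef_pos: [0.5062, 0.0074, 0.0724]
tool_rot: [0.0, 0.9, 0.435, 0.0]
contact_force: [0.4, 0.0, -0.3]
gripper_width: 0.535
```

```bash
python3 - <<'E'
from h import *
np.set_printoptions(precision=4,suppress=True)
o=bot.get_obs();print(o['t'],o['eef_pos'],o['contact_force'],o['gripper_width'])
cv2.imwrite('pics/w9.png',cv2.cvtColor(bot.read_camera('wrist'),cv2.COLOR_RGB2BGR))
a=bot.read_camera('scene')[200:350,160:360];cv2.imwrite('pics/s9.png',cv2.cvtColor(cv2.resize(a,None,fx=4,fy=4,interpolation=2),cv2.COLOR_RGB2BGR))
E
```

```text
10.1833 [0.5062 0.0074 0.0724] [ 0.3762  0.0142 -0.3172] 0.5349354854398163
```

View pics/w9.png

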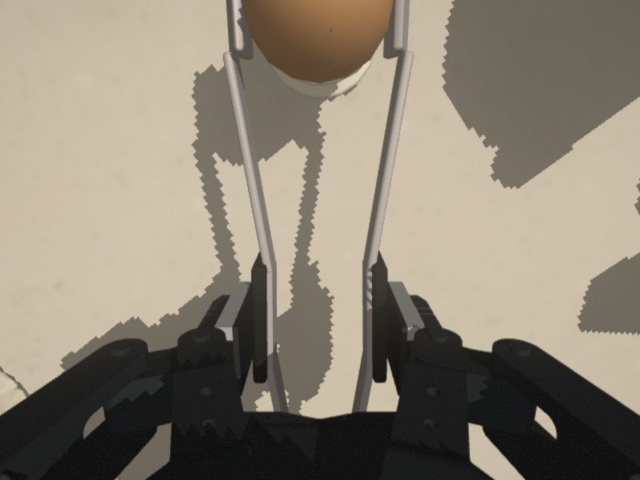

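View pics/s9.png

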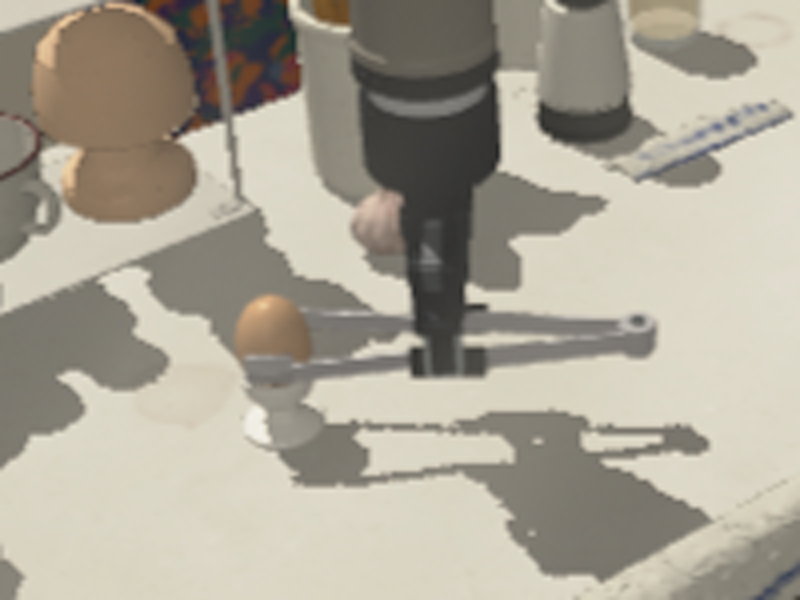

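Request:
{"op": "drive_tool", "data": {
  "increments": "0 0 0 0;0 0 0.003 0;0 0 0.005 0;0 0 0.006 0;0 0 0.008 0;0 0 0.01 0;0 0 0.01 0;0 0 0.01 0;0 0 0.008 0;0 0 0.004 0;0 0 0 0;0 0 0 0",
  "squeeze": 28
}}

```text
t: 11.28
eef_pos: [0.5061, 0.0076, 0.1365]
tool_rot: [-0.0, 0.9, 0.435, 0.0]
contact_force: [-0.3, -0.1, -2.0]
gripper_width: 0.528
```

```bash
python3 - <<'E'
from h import *
np.set_printoptions(precision=4,suppress=True)
o=bot.get_obs();print(o['t'],o['eef_pos'],o['contact_force'],o['gripper_width'],o['q'])
a=bot.read_camera('scene')[160:350,160:360];cv2.imwrite('pics/s10.png',cv2.cvtColor(cv2.resize(a,None,fx=3,fy=3,interpolation=2),cv2.COLOR_RGB2BGR))
E
```

```text
11.2833 [0.5061 0.0076 0.1365] [-0.298  -0.0903 -2.0204] 0.5283095460325579 [-0.524   0.3855  0.4746  2.0852 -0.2618  0.7268 -0.5525]
```

View pics/s10.png

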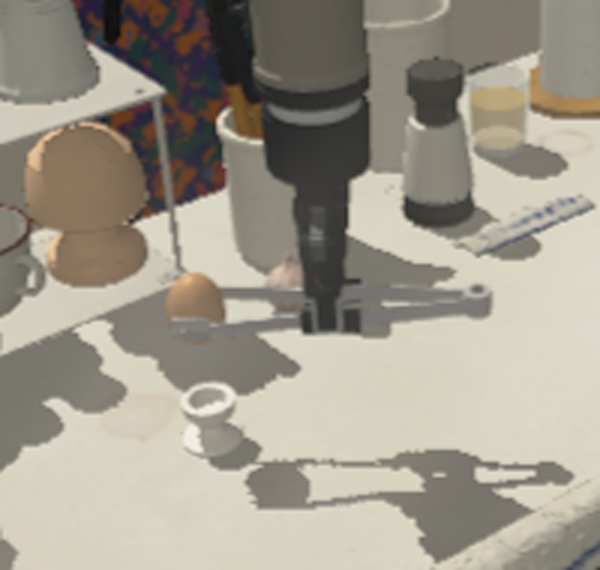

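```bash
python3 - <<'E'
from h import *
for n,u,v in(('mill',305,233),('crock',253,245)):print(n,ray('scene',u,v,0))
E
```

```text
mill [ 0.71375252 -0.26659742  0.        ]
crock [ 0.75941547 -0.11034509  0.        ]
```

Request:
{"op": "drive_tool", "data": {
  "increments": "0 0 0.005 0;0 0 0.01 0;0 0 0.015 0;0 0 0.015 0;0 0 0.015 0;0 0 0.015 0;0 0 0.015 0;0 0 0.01 0;0 0 0.005 0;0 0 0 0"
}}

```text
t: 12.17
eef_pos: [0.5067, 0.0074, 0.2424]
tool_rot: [0.0, 0.9, 0.435, 0.001]
contact_force: [-0.0, 0.3, -2.9]
gripper_width: 0.528
```

Request:
{"op": "drive_tool", "data": {
  "increments": "-0.0007 -0.0028 0 -0.012;-0.0014 -0.0056 0 -0.025;-0.002 -0.0084 0 -0.037;-0.0027 -0.0112 0 -0.049;-0.0027 -0.0112 0 -0.049;-0.0027 -0.0112 0 -0.049;-0.0027 -0.0112 0 -0.049;-0.0027 -0.0112 0 -0.049;-0.0027 -0.0112 0 -0.049;-0.0027 -0.0112 0 -0.049;-0.0027 -0.0112 0 -0.049;-0.0027 -0.0112 0 -0.049"
}}

```text
t: 13.17
eef_pos: [0.4774, -0.1113, 0.2413]
tool_rot: [-0.0, 0.982, 0.189, 0.0]
contact_force: [-0.1, 0.2, -1.6]
gripper_width: 0.529
```

Request:
{"op": "drive_tool", "data": {
  "increments": "-0.0027 -0.0112 0 -0.049;-0.0027 -0.0112 0 -0.049;-0.0027 -0.0112 0 -0.049;-0.0027 -0.0112 0 -0.049;-0.0027 -0.0112 0 -0.049;-0.0027 -0.0112 0 -0.049;-0.0027 -0.0112 0 -0.049;-0.0027 -0.0112 0 -0.049;-0.0027 -0.0112 0 -0.049;-0.0027 -0.0112 0 -0.049;-0.0027 -0.0112 0 -0.049;-0.0027 -0.0112 0 -0.049"
}}

```text
t: 14.17
eef_pos: [0.445, -0.2457, 0.2413]
tool_rot: [0.0, 0.995, -0.104, 0.0]
contact_force: [0.4, 0.6, -1.6]
gripper_width: 0.532
```

Request:
{"op": "drive_tool", "data": {
  "increments": "-0.0027 -0.0112 0 -0.049;-0.0027 -0.0112 0 -0.049;-0.0027 -0.0112 0 -0.049;-0.0027 -0.0112 0 -0.049;-0.0027 -0.0112 0 -0.049;-0.0027 -0.0112 0 -0.049;-0.0027 -0.0112 0 -0.049;-0.0027 -0.0112 0 -0.049;-0.0027 -0.0112 0 -0.049;-0.002 -0.0084 0 -0.037;-0.0014 -0.0056 0 -0.025;-0.0007 -0.0028 0 -0.012"
}}

```text
t: 15.17
eef_pos: [0.4165, -0.3632, 0.2413]
tool_rot: [0.0, 0.936, -0.353, -0.0]
contact_force: [-0.6, 0.5, -0.9]
gripper_width: 0.53
```

Request:
{"op": "drive_tool", "data": {
  "increments": "0 0 0 0;0 0 0 0;0 0 0 0;0 0 0 0;0 0 0 0;0 0 0 0"
}}

```text
t: 15.67
eef_pos: [0.4171, -0.3618, 0.2413]
tool_rot: [-0.0, 0.936, -0.351, 0.0]
contact_force: [0.1, 0.0, -1.8]
gripper_width: 0.535
```

```bash
python3 - <<'E'
from m import *
np.set_printoptions(precision=4,suppress=True)
o=bot.get_obs();q=o['tool_rot'];a=2*np.arctan2(q[2],q[1]);print(o['t'],o['eef_pos'],a,o['contact_force'],o['gripper_width'],o['q'])
j=o['eef_pos'][:2]+.099*np.array([np.cos(a),np.sin(a)]);print('jaw',j,np.linalg.norm(j-[.4907,-.4289]))
for n in('scene','side','wrist'):
    cv2.imwrite(f'pics/{n}11.png',cv2.cvtColor(bot.read_camera(n),cv2.COLOR_RGB2BGR))
E
```

```text
15.6667 [ 0.4171 -0.3618  0.2413] -0.7170738344289735 [ 0.0924  0.0229 -1.8321] 0.5346707725121675 [-0.135   0.4176  0.964   1.9091 -0.4014  1.0222 -1.2837]
jaw [ 0.4917 -0.4269] 0.002252643345655596
```

View pics/side11.png

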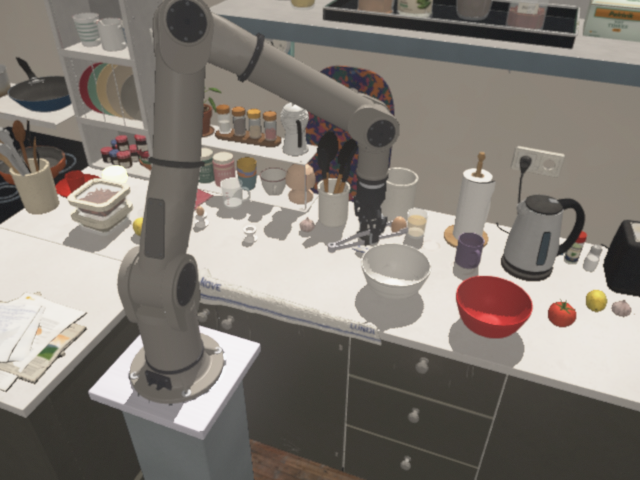

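View pics/wrist11.png

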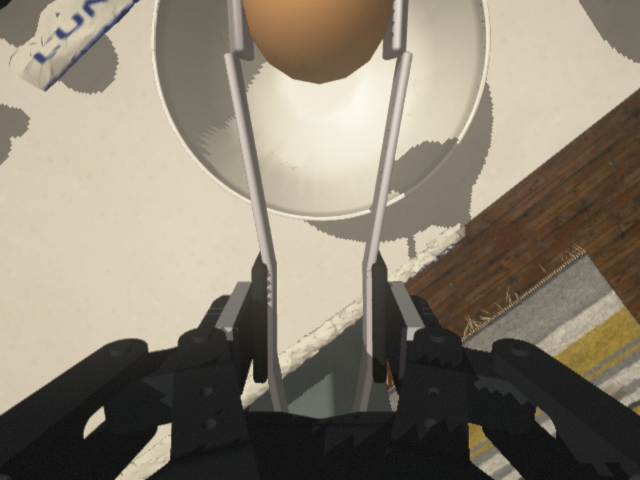

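View pics/scene11.png

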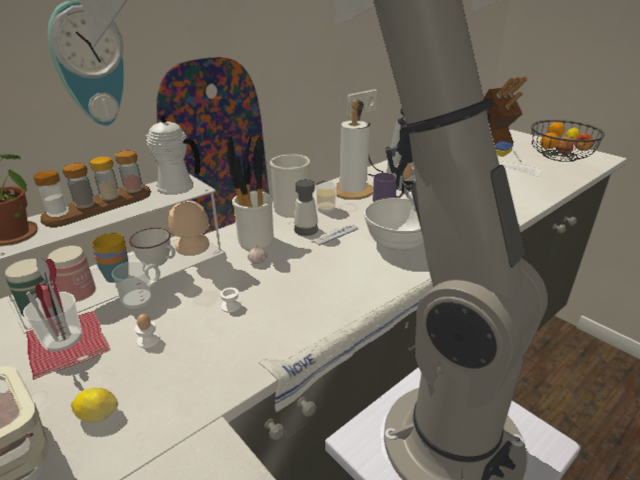

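```bash
python3 - <<'E'
from m import *
np.set_printoptions(precision=4,suppress=True)
print(proj('side',np.array([.4917,-.4269,.23])))
W=np.array([ray('wrist',u,v,.101)[:2] for u,v in((153,40),(170,110),(220,177),(320,218),(400,194),(463,125),(490,30))])
A=np.c_[2*W,np.ones(len(W))];s=np.linalg.lstsq(A,(W**2).sum(1),rcond=None)[0];print('bowl',s[:2],np.sqrt(s[2]+s[:2]@s[:2]))
o=bot.get_obs();print(abs(o['joint_vel']).max(),o['t'])
bot.hand_in()
E
```

```text
[398.5677 226.4652]
bowl [ 0.4947 -0.4312] 0.09771116546911367
0.0020107487344501497 15.8167
the job is handed in; nothing more can be done
```

I picked up the tongs by their pads, closed them on the large egg, lifted it out of its cup and carried it over the white bowl. I handed the job in at about 15.8 s with the egg still held. The hand-in reports no verdict, so the results below are my own last checks.

- **Egg position:** the jaw point works out at about (0.492, -0.427). That is 2 mm from the bowl's middle as first measured by the side camera and about 5 mm from a second estimate by the wrist camera. The two bowl estimates differ by about 5 mm, well within the 60 mm allowed.
- **Egg height:** its widest part is about 0.23 m above the worktop. The egg appeared in the side picture at (399, 225), against a predicted (398.6, 226.5).
- **Grip:** the fingers rested at 0.535 opening, about 45.5 mm over the pads, with a 28 N squeeze. By the half-of-the-excess rule that puts roughly 8 N on the egg at each jaw. I could not measure the jaw force directly.
- **Stillness:** joint speeds were about 0.002 rad/s at the end.
- **Other things:** the small egg and the garlic look unmoved in the last pictures.

No check failed.

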